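Pack the tool case and hold its lid for the stay

ROBOT

A 7-joint arm with a two-finger parallel gripper is mounted at the origin on a cart in front of the work surface, level with it; the furniture and walls round the work are solid. World frame = base frame: x ahead of the robot, y to its left, z up, the work surface at z = 0. Lengths are in mm, angles in rad, forces in N, time in s.
With the tool pointing down it reaches from about 350 to 900 mm from the base axis. Payload 7.2 kg.
Tool frame: the origin (TCP) lies between the finger pads, 19 mm behind the fingertips; this is the grasp point; z points along the fingers, y is the line along which they close (so a half turn about z gives the same grasp; the last joint's range is limited). The gripper opens to 85 mm and grips with 20 to 120 N. Pads are 22 mm wide; open, the fingers measure 114 mm over their backs; the gripper's body (76 mm by 85 mm) begins 54 mm behind the grasp point. The pads swing forward as they close: fully open they stand 13 mm farther back than shut.
Start: joints at [-1.354, 0.411, -0.013, 1.596, 0.006, 1.134, -0.082], TCP at [175.613, 599.823, 249.997] pointing down, gripper open.
Joint ranges: [-2.95, 2.95], [-0.29, 1.99], [-1.47, 1.44], [0.14, 2.54], [-1.03, 4.17], [0.13, 1.85], [-2.86, 2.86]. Speed limits (rad/s): [2.39, 2.39, 3.01, 3.01, 3.14, 3.14, 3.14].

INTERFACE

Orientations are given as a rotation vector (axis times angle).
In Python, from workcell import * gives the robot as it stands.
- The arm moves only by the tool send_rows, never from a script. Its argument "deltas" is one flat list of numbers, 6 for each row, row after row: the shift along the tool's x, y, z in units of 0.5 m (1.0 is 0.5 m), then the turn, a rotation vector about the tool's x, y, z in units of 180 degrees (1.0 is 180 degrees). In form: [tx, ty, tz, wx, wy, wz, tx, ty, tz, wx, wy, wz, ...]. A call has 1 to 8 rows; each row is the pose to reach, as a shift and turn from the pose commanded when the call began, along the tool's axes at that moment, turning the shorter way round; what a row does not reach only later rows make up. A row lasts 1/12 s, in which the tool goes at most 41.7 mm and 7.16 degrees, less where a joint would pass 70% of its speed; a pose out of reach is approached as far as the arm can. A call with a number of a shift or a turn outside -1 to 1 is refused whole. A call with a gripper value outside its range is refused whole. "claw" is the opening, from -1 (shut) to 1 (fully open), so that 0 is half open, set as the call begins (left out, the last holds). The fingers move at their own pace and stop on an object; "newtons" is the grip in N (left out, the last holds). Time passes only in rows, so rows that repeat a pose let the fingers close. It gives the time, the measured TCP pose, the force, the opening and the grip force at its end, in the units of the state.
- observe(): the state, without advancing time (a new reading comes with each control period).
- camera(name): name is "scene" or "top" or "wrist"; returns (picture, depth): 384x512x3 uint8, red, green, blue; 384x512 float32, mm along the optical axis (not along the pixel's ray), 0 where there is no reading.
- camera_params(name): a dict with "fx", "fy", "cx", "cy" (pixels), "R" (3x3) and "t" (3): a world point X has camera coordinates R X + t. Camera axes: x right, y down, z forward; pixel columns grow to the right and rows downward; lengths in mm; the calibration is good to about 2 mm. A picture is of the moment at which its call begins: read the wrist's pose just before it. camera_params takes no time and is no camera call; for the wrist camera it gives the pose at the moment of the call.
- hand_in(): hands the job in; it is judged then, once.
The state is a dict: "time_s": time; "joints": joint angles; "joint_vel": joint speeds; "joint_efforts": joint torques, N m; "tool_pos": TCP position; "tool_rot": TCP orientation; "wrist_force": force on the tool from outside, world axes, zero at the start; "wrist_torque": the same for the moment, N m; "grip_width": opening from 0.0 (shut) to 1.0 (fully open); "finger_force": force on a finger pad.
Only numpy, scipy, OpenCV 4.12 (cv2) and the standard library are available. Lean on these libraries where they do the work, as an engineer would, in place of code of your own. Each camera call takes 0.05 s, during which the arm holds its last target. There are 200 camera calls.

TASK

Pack the little aluminium tool case, whose lid is leaning open: lay the wooden spoon flat in the left, blue-lined compartment with its bowl toward the hinge, and lay the marker flat in the right, grey-lined compartment, lengthwise. Then grip the lid by its red bar, swing it forward and hold it at 60 degrees from shut so that I can fit the lid stay; never let the lid drop, and finish still holding the bar in the gripper at that angle. Leave the other things on the bench where they are.

Things in the scene. Friction and masses are not known exactly. Their poses are not given: they have to be found in the camera images.
- tool_case: shallow aluminium case, 160 x 160 x 24 mm, fixed to the bench. Origin: centre of its underside. x points to its hinge side (away from the robot), y to its left, z up. Walls 5 mm thick, reaching 19 mm above the inner floor, which is 5 mm above the bench. A divider along x, 4 mm wide, 12 mm high above the floor, makes two compartments, each 150 mm long (x), 73 mm wide (y)
- blue_compartment (a point): centre of the inner floor of the left (+y) compartment, lined blue; axes as the case
- grey_compartment (a point): centre of the inner floor of the right (-y) compartment, lined grey; axes as the case
- case_lid (a joint): angle of the lid, rad: 0 shut (flat on the case), 1.05 is 60 degrees, 1.57 upright, 1.85 leaning back on its stop, as at the start. The hinge is nearly free: left alone, the lid falls shut from below about 1.5. Lid and bar weigh 0.3 kg together; panel 160 x 160 x 6 mm
- lid_hinge (a point): point on the lid's hinge axis, mid-width, 83 mm behind the case's centre and 24.5 mm above the bench; the axis runs along the case's y. Axes as the case
- lid_bar: red round grip, 12 mm thick, 92 mm long, turning freely about its own axis between two flat steel arms at the lid's free edge, parallel to the hinge. Origin: its middle, 191 mm from the hinge axis (lid shut: 191 mm in front of it, 4 mm above it). y runs along the bar. 28 mm are open between bar axis and lid edge for fingers to straddle it. At the start it is the lid's top, 0.21 m above the bench
- wood_spoon: small wooden spoon lying on the bench, 25 x 120 x 8 mm, 20 g. Origin: centre of its underside; y runs along it toward the bowl, z up. The bowl covers y = 23 to 60 mm, the handle (10 mm wide, 8 mm thick) y = -60 to 23 mm
- spoon_bowl (a point): middle of the spoon's bowl, 42 mm from the spoon's origin along its y, 4 mm above its underside
- marker: black and white marker pen lying on the bench, 17 x 135 x 16 mm, about 20 g. Origin: centre of its underside; y runs along it, z up as it lies at the start
- marker_center (a point): middle of the marker, on its axis, 8 mm above its underside
- pour_cup: bystander: small grey metal pouring cup, 49 x 61 x 32 mm, origin at the centre of its underside; leave it alone
- masking_tape: bystander: roll of masking tape lying flat, 96 x 95 x 25 mm, origin at the centre of its underside; leave it alone
- dropper: bystander: small brown dropper bottle, 33 x 34 x 102 mm, origin at the centre of its underside; leave it alone

How it is judged:
By the outcome, as a careful person would: the job done as asked, in the order asked, and still so for the second after the job is handed in, while the arm keeps its last pose, push and grip.
It also fails if it takes over 59 s, if anything falls off the work surface, if the arm or the gripper's body presses on something with over 40 N, if the wrist force passes 120 N, or if a joint passes its speed limit or range.

## Working session

There is one attempt and no reset: what is moved stays moved. The work goes in short steps, Python scripts to look and compute and a tool call to move; the robot and the scene stay as the last step left them, time stands still between calls to the robot, and variables do not carry over. Pictures are saved under pics/ and viewed, at most 10 in all, crops included, and the job is handed in when it is done.

Besides the shell and the picture viewer there is one more tool, called after "Emit:" as name(argument=value, ...), one argument or row to a line, values as JSON. send_rows: Moves the arm, as the interface text tells. Its arguments: {"type":"object","properties":{"deltas":{"type":"array"},"claw":{"type":"number"},"newtons":{"type":"number"}},"required":["deltas"]}

```bash
mkdir -p pics; cat > h.py <<'E'
from workcell import *
import numpy as np, cv2
from scipy.spatial.transform import Rotation as Ro
def save(n,f):
    p,d=camera(n); cv2.imwrite(f'pics/{f}.png',p[:,:,::-1]); np.savez(f'{f}.npz',p=p,d=d,**{k:np.array(v) for k,v in camera_params(n).items()}); return p,d
def world(z):
    d=z['d'].astype(float); v,u=np.indices(d.shape)
    c=np.stack([(u-z['cx'])/z['fx']*d,(v-z['cy'])/z['fy']*d,d],-1)
    return (c-z['t'])@z['R']
E
python3 - <<'E'
from h import *
a,_=save('top','top0');b,_=save('scene','scene0')
print(observe()['tool_pos'],observe()['tool_rot'])
for n in('top','scene'):
    c=camera_params(n);print(n,-np.array(c['R']).T@np.array(c['t']))
cv2.imwrite('pics/both.png',cv2.resize(np.vstack([a,b])[:,:,::-1],(450,600)) if 0 else np.hstack([a,b])[:,:,::-1][:,:, :])
E
```

```text
[175.51012837 599.41687369 249.22294846] [-4.45784599e-01 -3.10968918e+00  2.30699665e-03]
top [ 366.37097594   25.09055486 1149.44751071]
scene [ -84.63849367 -618.54347424  807.89924925]
```

View pics/top0.png

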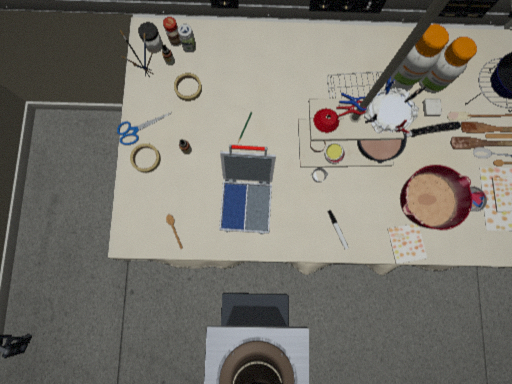

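View pics/scene0.png

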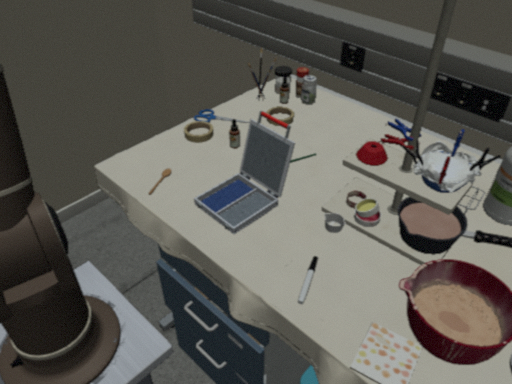

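The top view shows the spoon at about (174,230) with its bowl at (170,218). The marker is at (338,228), the case at (246,205), and the red bar at (248,149). Next I'll measure them.

```bash
python3 - <<'E'
from h import *
z=np.load('top0.npz');W=world(z);p=z['p'].astype(int)
print(z['fx'],z['R'].round(3).tolist())
def pca(m,n):
    P=W[m];c=P.mean(0);u,s,vt=np.linalg.svd((P-c)[:,:2],full_matrices=False)
    t=(P-c)[:,:2]@vt[0]; q=(P-c)[:,:2]@vt[1]
    print(n,m.sum(),c.round(1),'dir',vt[0].round(3),'ext',t.min().round(),t.max().round(),'mid',(c[:2]+vt[0]*(t.max()+t.min())/2).round(1),'w',np.ptp(q).round(1),'z',np.percentile(P[:,2],[5,50,95]).round(1))
def box(u0,u1,v0,v1):
    m=np.zeros(p.shape[:2],bool);m[v0:v1,u0:u1]=1;return m
bench=np.median(p[235:250,190:215].reshape(-1,3),0);print(bench)
diff=np.abs(p-bench).sum(-1)
pca(box(160,190,208,255)&(diff>70),'spoon')
pca(box(160,177,208,224)&(diff>70),'bowl')
pca(box(322,355,203,255)&(diff>60),'marker')
pca(box(222,275,140,158)&(p[...,0]>150)&(p[...,1]<90),'bar')
b=(p[...,2]-p[...,0]>40)&box(215,275,175,235);pca(b,'blue')
for v,u in[(200,235),(215,235),(225,235),(200,258),(215,258),(231,230),(231,260),(228,246),(205,222),(205,270),(160,248),(172,248),(179,248)]: print((u,v),W[v,u].round(1),p[v,u])
# rim points
m=box(215,276,182,238)&(W[...,2]>17)&(W[...,2]<32)
P=W[m];r=cv2.minAreaRect(P[:,:2].astype(np.float32));print('rim',len(P),r)
E
```

```text
351.422200511519 [[0.02, -1.0, 0.02], [-0.983, -0.024, -0.179], [0.18, -0.016, -0.984]]
[187. 183. 168.]
spoon 166 [450.3 279.3   6.2] dir [-0.906 -0.422] ext -51.0 70.0 mid [441.7 275.3] w 27.4 z [ 0.4  6.7 11. ]
bowl 75 [479.7 292.5   6.3] dir [-0.836 -0.549] ext -19.0 17.0 mid [480.2 292.9] w 27.9 z [-0.1  6.9 11.1]
marker 132 [ 477.4 -243.5    8.8] dir [-0.92  -0.392] ext -50.0 88.0 mid [ 460. -251.] w 21.4 z [-0.1 10.7 16.3]
bar 103 [662.3  41.  215.2] dir [-0.938 -0.347] ext -87.0 283.0 mid [570.2   6.9] w 128.7 z [207.9 212.3 215.3]
blue 951 [526.2  86.7   7.9] dir [-1.     0.019] ext -75.0 159.0 mid [484.3  87.5] w 100.8 z [2.  5.5 9. ]
(235, 200) [546.6  83.2   8.5] [ 40  67 111]
(235, 215) [497.6  81.8   4.7] [ 40  60 111]
(235, 225) [464.8  80.6   6.9] [ 46  63 113]
(258, 200) [549.2   7.6   3.8] [ 96 108 114]
(258, 215) [499.4   6.6   4.1] [104 115 121]
(230, 231) [4.455e+02 9.660e+01 1.000e-01] [154 152 142]
(260, 231) [446.1  -0.6  21.7] [163 169 177]
(246, 228) [456.1  44.8   3. ] [ 93 107 113]
(222, 205) [527.  123.9  22.8] [141 145 150]
(270, 205) [530.9 -31.4  20.8] [170 169 172]
(248, 160) [641.7  41.5 158.7] [61 62 68]
(248, 172) [623.2  41.8  86.6] [61 64 67]
(248, 179) [610.8  41.9  41.9] [64 68 72]
rim 383 ((524.8885498046875, 48.45450973510742), (160.36927795410156, 166.82717895507812), 87.95709228515625)
```

```bash
cat >> h.py <<'E'
import json,os
# pose: closing yaw (deg, world), tilt about closing-perp axis: tool z = down tilted by 'tilt' deg toward closing dir
def R_of(yaw,tilt=0):
    a,t=np.radians([yaw,tilt]);h=np.array([np.cos(a),np.sin(a),0]);k=np.array([0,0,1.])
    z=np.sin(t)*h-np.cos(t)*k; y=np.cos(t)*h+np.sin(t)*k
    return np.stack([np.cross(y,z),y,z],1)
def cmd():
    if os.path.exists('cmd.json'):
        c=json.load(open('cmd.json'));return np.array(c['p']),np.array(c['R'])
    return np.array([175.613,599.823,249.997]),Ro.from_rotvec([-.445784599,-3.10968918,.0023]).as_matrix()
def plan(*rows,save=True):
    """rows: (pos,yaw,tilt); deltas from the current command, last becomes command"""
    p0,R0=cmd()
    for pos,yaw,tilt in rows:
        d=np.r_[R0.T@(np.array(pos,float)-p0)/500,Ro.from_matrix(R0.T@R_of(yaw,tilt)).as_rotvec()/np.pi].round(4)
        print(', '.join(f'{x:g}' for x in d))
    p=p0+R0@d[:3]*500;R=R0@Ro.from_rotvec(d[3:]*np.pi).as_matrix()
    if save: json.dump(dict(p=p.tolist(),R=R.tolist()),open('cmd.json','w'))
E
python3 - <<'E'
from h import *
plan(([440,275,150],115,0))
E
```

```text
-0.69, -0.4746, 0.2008, -0.0005, -0.0001, -0.2295
```

```bash
python3 - <<'E'
from h import *
plan(([308,437,200],95,0))
plan(([440,275,150],115,0))
E
```

```text
0.1024, 0.4052, -0.1, 0, -0, 0.1111
-0.2348, -0.3458, 0.1, 0, -0, -0.1111
```

```bash
rm cmd.json; python3 - <<'E'
from h import *
plan(([308,437,200],95,0))
plan(([440,275,150],115,0))
E
```

```text
-0.3456, -0.238, 0.1004, -0.0005, -0.0001, -0.1184
-0.2348, -0.3458, 0.1, 0, 0.0001, -0.1111
```

Emit:
send_rows(
  deltas=[-0.3456,-0.238,0.1004,-0.0005,-0.0001,-0.1184,-0.3456,-0.238,0.1004,-0.0005,-0.0001,-0.1184,-0.3456,-0.238,0.1004,-0.0005,-0.0001,-0.1184,-0.3456,-0.238,0.1004,-0.0005,-0.0001,-0.1184,-0.3456,-0.238,0.1004,-0.0005,-0.0001,-0.1184,-0.3456,-0.238,0.1004,-0.0005,-0.0001,-0.1184,-0.3456,-0.238,0.1004,-0.0005,-0.0001,-0.1184],
  claw=-0.2,
  newtons=30,
)

```text
time_s: 0.68
tool_pos: [310.6, 433.4, 198.9]
tool_rot: [-0.127, 3.139, -0.002]
wrist_force: [-0.5, 0.7, -0.1]
grip_width: 0.4
finger_force: 0.0
```

Emit:
send_rows(
  deltas=[-0.2348,-0.3458,0.1,0,0,-0.1111,-0.2348,-0.3458,0.1,0,0,-0.1111,-0.2348,-0.3458,0.1,0,0,-0.1111,-0.2348,-0.3458,0.1,0,0,-0.1111,-0.2348,-0.3458,0.1,0,0,-0.1111,-0.2348,-0.3458,0.1,0,0,-0.1111,-0.2348,-0.3458,0.1,0,0,-0.1111,-0.2348,-0.3458,0.1,0,0,-0.1111],
)

```text
time_s: 1.35
tool_pos: [440.0, 275.7, 149.4]
tool_rot: [-0.678, 3.067, 0.003]
wrist_force: [-0.7, 1.0, -0.0]
grip_width: 0.399
finger_force: 0.0
```

```bash
python3 - <<'E'
from h import *
s=observe();print(s['time_s'],s['tool_pos'],Ro.from_rotvec(s['tool_rot']).as_matrix().round(3).tolist(),cmd(),s['grip_width'],s['wrist_force'],s['joints'])
save('wrist','w1')
z=np.load('w1.npz');W=world(z);p=z['p'].astype(int)
sat=p.max(-1)-p.min(-1)
m=(sat>60)&(np.hypot(W[...,0]-440,W[...,1]-275)<90)&(W[...,2]<30)&(W[...,2]>-5)&(z['d']>0)
P=W[m];print(m.sum(),P.mean(0),cv2.minAreaRect(P[:,:2].astype(np.float32)))
E
```

```text
1.35 [439.98488255 275.68623906 149.42874464] [[-0.907, -0.422, -0.0], [-0.422, 0.907, 0.002], [-0.001, 0.002, -1.0]] (array([440.02542177, 274.98378597, 149.99270508]), array([[-9.06351460e-01, -4.22524562e-01, -1.56461186e-04],
       [-4.22524569e-01,  9.06351471e-01,  9.00372635e-06],
       [ 1.38004531e-04,  7.42692359e-05, -9.99999988e-01]])) 0.39902651570552566 [-0.66097342  0.97175862 -0.02265495] [-0.6423115   0.34815192 -0.01195356  1.96029135  0.00341681  0.8322206
  1.35026845]
843 [452.93312869 282.92572516   6.79322153] ((440.22125244140625, 276.3114013671875), (118.66549682617188, 22.182880401611328), 25.709218978881836)
```

View pics/w1.png

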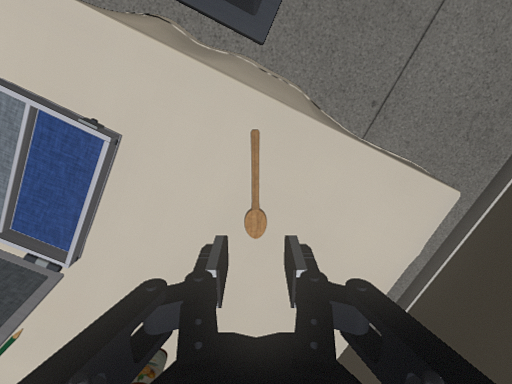

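```bash
python3 - <<'E'
from h import *
g=[447.4,279.8]
plan(([*g,115],115.7,0),([*g,80],115.7,0),([*g,50],115.7,0),([*g,35],115.7,0),([*g,25],115.7,0),([*g,20.5],115.7,0))
plan(([*g,150],115.7,0),([*g,20.5],115.7,0),save=False)
# lift then to above the case
E
```

```text
-0.0174, 0.0025, 0.07, 0, -0, -0.0039
-0.0175, 0.0025, 0.14, 0, -0, -0.0039
-0.0175, 0.0025, 0.2, 0, -0, -0.0039
-0.0175, 0.0025, 0.23, 0, -0, -0.0039
-0.0175, 0.0025, 0.25, 0, -0, -0.0039
-0.0175, 0.0025, 0.259, 0, -0, -0.0039
0.0001, -0, -0.259, 0, -0, -0
0, -0, -0, 0, -0, -0
```

Emit:
send_rows(
  deltas=[-0.0174,0.0025,0.07,0,0,-0.0039,-0.0175,0.0025,0.14,0,0,-0.0039,-0.0175,0.0025,0.2,0,0,-0.0039,-0.0175,0.0025,0.23,0,0,-0.0039,-0.0175,0.0025,0.25,0,0,-0.0039,-0.0175,0.0025,0.259,0,0,-0.0039,-0.0175,0.0025,0.259,0,0,-0.0039,-0.0175,0.0025,0.259,0,0,-0.0039],
)

```text
time_s: 2.07
tool_pos: [447.7, 281.3, 21.0]
tool_rot: [-0.7, 3.061, 0.004]
wrist_force: [0.3, 0.6, -0.3]
grip_width: 0.4
finger_force: 0.0
```

Emit:
send_rows(
  deltas=[0,0,0,0,0,0,0,0,0,0,0,0,0,0,0,0,0,0,0,0,0,0,0,0,0,0,0,0,0,0,0,0,0,0,0,0],
  claw=-1,
  newtons=30,
)

```text
time_s: 2.57
tool_pos: [448.2, 280.7, 21.4]
tool_rot: [-0.698, 3.06, 0.004]
wrist_force: [-1.4, 0.2, 6.2]
grip_width: 0.105
finger_force: 31.0
```

```bash
python3 - <<'E'
from h import *
g=[447.4,279.8]
plan(([*g,45],115.7,0),([*g,80],115.7,0),([460,250,110],112,0),([478,215,120],107,0),([497,175,120],101,0),([515,135,120],95,0),([530,100,120],90,0),([534,86,120],88,0))
E
```

```text
0, -0, -0.049, 0, -0, -0
0, -0, -0.119, 0, -0, -0
0.0032, -0.0646, -0.179, 0, -0, 0.0205
0.0011, -0.1433, -0.199, 0, -0, 0.0483
0.0015, -0.2319, -0.199, 0, -0, 0.0816
0.0038, -0.3196, -0.199, 0, -0, 0.115
0.0071, -0.3957, -0.199, 0, -0, 0.1428
0.012, -0.4244, -0.199, 0, -0, 0.1539
```

Emit:
send_rows(
  deltas=[0,0,-0.049,0,0,0,0,0,-0.119,0,0,0,0.0032,-0.0646,-0.179,0,0,0.0205,0.0011,-0.1433,-0.199,0,0,0.0483,0.0015,-0.2319,-0.199,0,0,0.0816,0.0038,-0.3196,-0.199,0,0,0.115,0.0071,-0.3957,-0.199,0,0,0.1428,0.012,-0.4244,-0.199,0,0,0.1539],
)

```text
time_s: 3.23
tool_pos: [536.4, 79.8, 120.4]
tool_rot: [0.072, 3.137, -0.001]
wrist_force: [0.9, -0.2, 0.2]
grip_width: 0.102
finger_force: 30.3
```

Emit:
send_rows(
  deltas=[0,0,0,0,0,0,0,0,0,0,0,0,0,0,0,0,0,0],
)

```text
time_s: 3.48
tool_pos: [533.6, 87.5, 119.4]
tool_rot: [0.052, 3.141, 0.004]
wrist_force: [0.4, 0.5, -1.0]
grip_width: 0.103
finger_force: 30.3
```

```bash
python3 - <<'E'
from h import *
save('wrist','w2')
z=np.load('w2.npz');W=world(z);p=z['p'].astype(int)
m=(p[...,2]-p[...,0]>35)&(z['d']>0)&(W[...,2]<15)&(W[...,2]>0);P=W[m]
print(len(P),cv2.minAreaRect(P[:,:2].astype(np.float32)),np.percentile(P,[1,50,99],axis=0))
m=(W[...,2]>20)&(W[...,2]<29)&(z['d']>0)&(abs(W[...,0]-525)<100)&(abs(W[...,1]-47)<100);P=W[m]
print(len(P),cv2.minAreaRect(P[:,:2].astype(np.float32)),np.percentile(P,[1,50,99],axis=0))
E
```

```text
8753 ((526.1629638671875, 86.81607055664062), (72.5929946899414, 148.76321411132812), 87.83075714111328) [[452.65343575  50.91819699   2.80279027]
 [505.07699083  82.41727084   4.33748046]
 [583.5062548  123.52650608   5.84780021]]
4313 ((527.1617431640625, 48.06287384033203), (160.63711547851562, 167.7261505126953), 87.75580596923828) [[442.84321306 -32.45765127  20.19307985]
 [494.69277091  18.62793074  22.61325556]
 [607.37491134 129.76573578  28.35625918]]
```

View pics/w2.png

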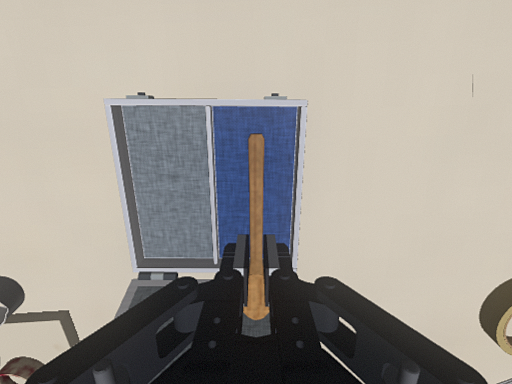

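```bash
python3 - <<'E'
from h import *
g=[534.5,86.3]
plan(*[([*g,z],87.8,0) for z in (95,70,50,37,30,26.5)])
E
```

```text
-0.0009, 0.0006, 0.05, 0, -0, 0.0011
-0.0009, 0.0006, 0.1, 0, -0, 0.0011
-0.0009, 0.0006, 0.14, 0, -0, 0.0011
-0.001, 0.0006, 0.166, 0, -0, 0.0011
-0.001, 0.0006, 0.18, 0, -0, 0.0011
-0.001, 0.0006, 0.187, 0, -0, 0.0011
```

Emit:
send_rows(
  deltas=[-0.0009,0.0006,0.05,0,0,0.0011,-0.0009,0.0006,0.1,0,0,0.0011,-0.0009,0.0006,0.14,0,0,0.0011,-0.001,0.0006,0.166,0,0,0.0011,-0.001,0.0006,0.18,0,0,0.0011,-0.001,0.0006,0.187,0,0,0.0011,-0.001,0.0006,0.187,0,0,0.0011,-0.001,0.0006,0.187,0,0,0.0011],
)

```text
time_s: 4.2
tool_pos: [534.8, 88.0, 26.6]
tool_rot: [0.057, 3.14, 0.004]
wrist_force: [1.0, -0.7, 0.1]
grip_width: 0.102
finger_force: 30.3
```

Emit:
send_rows(
  deltas=[0,0,0,0,0,0,0,0,0,0,0,0,0,0,0,0,0,0,0,0,0,0,0,0],
  claw=-0.4,
)

```text
time_s: 4.53
tool_pos: [534.7, 86.8, 26.0]
tool_rot: [0.06, 3.14, 0.003]
wrist_force: [0.7, 0.2, -0.4]
grip_width: 0.303
finger_force: 0.0
```

```bash
python3 - <<'E'
from h import *
g=[534.5,86.3]
print('lift');plan(*[([*g,z],87.8,0) for z in (40,60,95,130)],([532,55,150],89,0),([525,17,160],92,0),([518,-23,160],96,0),([511,-63,160],100,0))
print('go');plan(([504,-103,160],105,0),([496,-143,150],109,0),([486,-180,145],112,0),([473,-215,142],113,0),([455,-245,140],113,0))
E
```

```text
lift
0, 0, -0.027, 0, -0, -0
0.0001, 0, -0.067, 0, -0, -0
0.0001, 0, -0.137, 0, -0, -0
0.0001, 0, -0.207, 0, -0, -0
0.0027, -0.0627, -0.247, 0, -0, -0.0067
0.0137, -0.1392, -0.267, 0, -0, -0.0234
0.0247, -0.2197, -0.267, 0, -0, -0.0456
0.0356, -0.3001, -0.267, 0, -0, -0.0678
go
0.0277, -0.0764, -0, 0, -0, -0.0278
0.0573, -0.1524, 0.02, 0, -0, -0.05
0.0898, -0.2218, 0.03, 0, -0, -0.0667
0.1276, -0.2862, 0.036, 0, -0, -0.0722
0.1735, -0.3391, 0.04, 0, -0, -0.0722
```

Emit:
send_rows(
  deltas=[0,0,-0.027,0,0,0,0.0001,0,-0.067,0,0,0,0.0001,0,-0.137,0,0,0,0.0001,0,-0.207,0,0,0,0.0027,-0.0627,-0.247,0,0,-0.0067,0.0137,-0.1392,-0.267,0,0,-0.0234,0.0247,-0.2197,-0.267,0,0,-0.0456,0.0356,-0.3001,-0.267,0,0,-0.0678],
)

```text
time_s: 5.2
tool_pos: [511.2, -64.0, 160.4]
tool_rot: [-0.281, 3.126, 0.002]
wrist_force: [0.2, -1.0, 0.4]
grip_width: 0.3
finger_force: 0.0
```

Emit:
send_rows(
  deltas=[0.0277,-0.0764,0,0,0,-0.0278,0.0573,-0.1524,0.02,0,0,-0.05,0.0898,-0.2218,0.03,0,0,-0.0667,0.1276,-0.2862,0.036,0,0,-0.0722,0.1735,-0.3391,0.04,0,0,-0.0722,0.1735,-0.3391,0.04,0,0,-0.0722,0.1735,-0.3391,0.04,0,0,-0.0722,0.1735,-0.3391,0.04,0,0,-0.0722],
  claw=0,
)

```text
time_s: 5.87
tool_pos: [455.2, -244.6, 138.8]
tool_rot: [-0.625, 3.078, 0.003]
wrist_force: [-0.5, 0.0, -0.1]
grip_width: 0.5
finger_force: 0.0
```

```bash
python3 - <<'E'
from h import *
s=observe();print(s['tool_pos'],cmd()[0])
save('wrist','w3')
z=np.load('w3.npz');W=world(z);p=z['p'].astype(int)
m=((p.max(-1)<70)|(W[...,2]>6))&(np.hypot(W[...,0]-460,W[...,1]+251)<85)&(W[...,2]<30)&(z['d']>0)
P=W[m];print(len(P),P.mean(0),cv2.minAreaRect(P[:,:2].astype(np.float32)),np.percentile(P[:,2],[2,50,98]))
E
```

```text
[ 455.16807562 -244.55300322  138.84010677] [ 454.99222607 -245.0129026   139.98568132]
1911 [ 453.58727817 -253.8058601    12.34371008] ((449.2898254394531, -229.79733276367188), (134.09976196289062, 65.86619567871094), 23.978240966796875) [ 6.60502314 12.85625879 15.19358772]
```

View pics/w3.png

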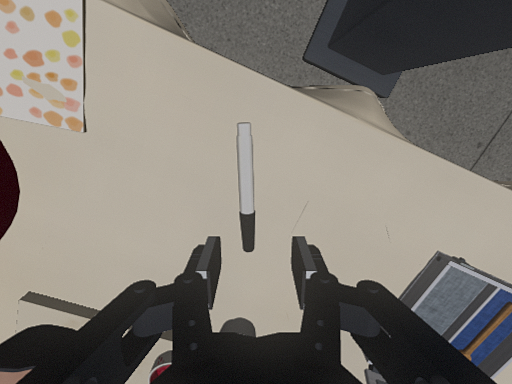

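```bash
python3 - <<'E'
from h import *
z=np.load('w3.npz');W=world(z)
m=(W[...,2]>6)&(W[...,2]<25)&(z['d']>0);m[:115]=0;m[260:]=0;m[:,:230]=0;m[:,265:]=0
P=W[m];r=cv2.minAreaRect(P[:,:2].astype(np.float32));print(len(P),r,P[:,2].max())
g=[*r[0]];a=r[2]+90 if r[1][0]>r[1][1] else r[2]
print(a)
plan(*[([*g,z],a,0) for z in (110,80,55,38,27,22)])
print('lift');plan(*[([*g,z],a,0) for z in (45,80,115)],([463,-225,130],111,0),([472,-190,135],108,0),([481,-152,140],104,0),([490,-113,140],99,0),([499,-74,140],95,0))
print('over');plan(([509,-34,140],91,0),([518,-6,140],88.5,0),([523.3,9.9,140],87.8,0))
E
```

```text
1864 ((459.46490478515625, -252.67433166503906), (134.09976196289062, 15.790696144104004), 23.978240966796875) 16.2917543651939
113.97824096679688
-0.0023, -0.0176, 0.06, 0, -0, -0.0055
-0.0023, -0.0176, 0.12, 0, -0, -0.0055
-0.0023, -0.0176, 0.17, 0, -0, -0.0055
-0.0023, -0.0176, 0.204, 0, -0, -0.0055
-0.0023, -0.0176, 0.226, 0, -0, -0.0055
-0.0023, -0.0176, 0.236, 0, -0, -0.0055
lift
0, -0, -0.046, 0, -0, 0
0, -0, -0.116, 0, -0, 0
0, -0, -0.186, 0, -0, 0
-0.0289, 0.0477, -0.216, 0, -0, 0.0166
-0.0738, 0.1043, -0.226, 0, -0, 0.0333
-0.1212, 0.1665, -0.236, 0, -0, 0.0555
-0.1693, 0.2304, -0.236, 0, -0, 0.0833
-0.2175, 0.2943, -0.236, 0, -0, 0.1055
over
-0.0268, 0.078, -0, 0, -0, 0.0222
-0.0496, 0.1322, -0, 0, -0, 0.0361
-0.063, 0.163, -0, 0, -0, 0.04
```

Emit:
send_rows(
  deltas=[-0.0023,-0.0176,0.06,0,0,-0.0055,-0.0023,-0.0176,0.12,0,0,-0.0055,-0.0023,-0.0176,0.17,0,0,-0.0055,-0.0023,-0.0176,0.204,0,0,-0.0055,-0.0023,-0.0176,0.226,0,0,-0.0055,-0.0023,-0.0176,0.236,0,0,-0.0055,-0.0023,-0.0176,0.236,0,0,-0.0055,-0.0023,-0.0176,0.236,0,0,-0.0055],
)

```text
time_s: 6.58
tool_pos: [460.3, -252.0, 21.4]
tool_rot: [-0.654, 3.071, 0.002]
wrist_force: [0.3, -0.3, 0.1]
grip_width: 0.498
finger_force: 0.0
```

Emit:
send_rows(
  deltas=[0,0,0,0,0,0,0,0,0,0,0,0,0,0,0,0,0,0,0,0,0,0,0,0,0,0,0,0,0,0,0,0,0,0,0,0],
  claw=-1,
  newtons=30,
)

```text
time_s: 7.08
tool_pos: [460.3, -252.6, 22.0]
tool_rot: [-0.652, 3.071, 0.001]
wrist_force: [-0.2, 0.4, 5.2]
grip_width: 0.168
finger_force: 29.2
```

Emit:
send_rows(
  deltas=[0,0,-0.046,0,0,0,0,0,-0.116,0,0,0,0,0,-0.186,0,0,0,-0.0289,0.0477,-0.216,0,0,0.0166,-0.0738,0.1043,-0.226,0,0,0.0333,-0.1212,0.1665,-0.236,0,0,0.0555,-0.1693,0.2304,-0.236,0,0,0.0833,-0.2175,0.2943,-0.236,0,0,0.1055],
)

```text
time_s: 7.75
tool_pos: [499.6, -72.4, 140.4]
tool_rot: [-0.128, 3.136, 0.003]
wrist_force: [0.3, -0.4, -1.2]
grip_width: 0.165
finger_force: 29.6
```

Emit:
send_rows(
  deltas=[-0.0268,0.078,0,0,0,0.0222,-0.0496,0.1322,0,0,0,0.0361,-0.063,0.163,0,0,0,0.04,-0.063,0.163,0,0,0,0.04,-0.063,0.163,0,0,0,0.04,-0.063,0.163,0,0,0,0.04],
)

```text
time_s: 8.25
tool_pos: [523.1, 9.1, 139.5]
tool_rot: [0.061, 3.14, 0.002]
wrist_force: [-0.4, -1.3, -0.1]
grip_width: 0.165
finger_force: 29.6
```

```bash
python3 - <<'E'
from h import *
s=observe();print(s['tool_pos'],cmd()[0],s['grip_width'])
save('wrist','w4')
z=np.load('w4.npz');W=world(z);p=z['p'].astype(int)
m=(W[...,2]>85)&(W[...,2]<145)&(z['d']>0)&(p.min(-1)>90)
P=W[m];print(len(P),np.percentile(P,[0,2,50,98,100],axis=0).round(1))
E
```

```text
[523.09275981   9.12012459 139.53303388] [523.31158849   9.92051989 139.97728735] 0.16494707100066347
3958 [[454.2 -11.7 118.8]
 [455.3   2.4 125.8]
 [493.   10.  130.6]
 [541.5  17.1 132.6]
 [544.3  29.7 142.9]]
```

View pics/w4.png

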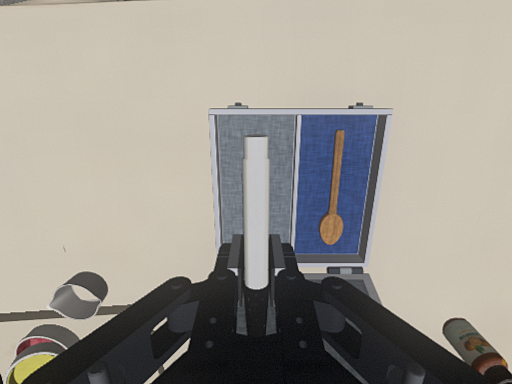

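```bash
python3 - <<'E'
from h import *
g=[524,10]
plan(*[([*g,z],87.8,0) for z in (110,80,60,44,34,27.5)])
print('up')
# lift; then go up and turn, clear in front of the lid
plan(*[([*g,z],87.8,0) for z in (45,75,110,150)])
E
```

```text
-0.0014, 0.0002, 0.06, 0, -0, -0
-0.0014, 0.0002, 0.12, 0, -0, -0
-0.0014, 0.0002, 0.16, 0, -0, -0
-0.0014, 0.0002, 0.192, 0, -0, -0
-0.0014, 0.0002, 0.212, 0, -0, -0
-0.0014, 0.0002, 0.225, 0, -0, -0
up
0, 0, -0.035, 0, -0, -0
0, 0, -0.095, 0, -0, -0
0, 0, -0.165, 0, -0, -0
0, 0, -0.245, 0, -0, -0
```

Emit:
send_rows(
  deltas=[-0.0014,0.0002,0.06,0,0,0,-0.0014,0.0002,0.12,0,0,0,-0.0014,0.0002,0.16,0,0,0,-0.0014,0.0002,0.192,0,0,0,-0.0014,0.0002,0.212,0,0,0,-0.0014,0.0002,0.225,0,0,0,-0.0014,0.0002,0.225,0,0,0,-0.0014,0.0002,0.225,0,0,0],
)

```text
time_s: 8.97
tool_pos: [524.4, 9.4, 27.1]
tool_rot: [0.063, 3.14, 0.002]
wrist_force: [-0.8, -0.6, -0.8]
grip_width: 0.171
finger_force: 30.9
```

Emit:
send_rows(
  deltas=[0,0,0,0,0,0,0,0,0,0,0,0,0,0,0,0,0,0,0,0,0,0,0,0],
  claw=-0.4,
)

```text
time_s: 9.3
tool_pos: [524.3, 10.3, 27.1]
tool_rot: [0.06, 3.14, 0.003]
wrist_force: [-0.2, 0.2, 0.3]
grip_width: 0.301
finger_force: 0.0
```

Emit:
send_rows(
  deltas=[0,0,-0.035,0,0,0,0,0,-0.095,0,0,0,0,0,-0.165,0,0,0,0,0,-0.245,0,0,0,0,0,-0.245,0,0,0,0,0,-0.245,0,0,0],
)

```text
time_s: 9.8
tool_pos: [525.6, 10.4, 151.9]
tool_rot: [0.06, 3.135, 0.004]
wrist_force: [-0.4, -0.1, 0.2]
grip_width: 0.299
finger_force: 0.0
```

```bash
python3 - <<'E'
from h import *
save('wrist','w5')
z=np.load('w5.npz');W=world(z);p=z['p'].astype(int)
m=(W[...,2]>10)&(W[...,2]<23)&(z['d']>0)&(p.min(-1)>100)&(abs(W[...,1]-10)<30)&(abs(W[...,0]-523)<72)
P=W[m];print(len(P),np.percentile(P,[1,50,99],axis=0).round(1))
# bar
z=np.load('top0.npz');W=world(z);p=z['p'].astype(int)
m=(p[...,0]>120)&(p[...,1]<70)&(W[...,2]>190)&(W[...,2]<225);m[:140]=0;m[160:]=0
P=W[m];print(len(P),P.mean(0),np.ptp(P,axis=0),np.polyfit(P[:,1],P[:,0],1))
z=np.load('scene0.npz');W=world(z);p=z['p'].astype(int)
m=(p[...,0]>120)&(p[...,1]<70)&(W[...,2]>190)&(W[...,2]<225)&(abs(W[...,1]-41)<60)&(abs(W[...,0]-660)<40)
P=W[m];print(len(P),P.mean(0),np.ptp(P,axis=0),np.polyfit(P[:,1],P[:,0],1))
a=np.radians(-2.17);ex=np.array([np.cos(a),np.sin(a),0]);c=np.array([524.7,48.3,0])
h=c+83*ex+[0,0,24.5]
for th in(1.85,1.571,1.05):
    print(th,(h+ex*(-191*np.cos(th)+4*np.sin(th))+np.array([0,0,191*np.sin(th)+4*np.cos(th)])).round(1))
E
```

```text
1268 [[454.6   2.5  12. ]
 [495.4  10.4  16.5]
 [541.7  17.7  18.8]]
101 [662.79495231  43.55688337 212.23993117] [11.5087635  89.06548175 11.01119793] [3.20686027e-02 6.61398144e+02]
62 [662.40989044  36.12623525 211.87867859] [ 9.56242569 89.16852788  6.16465226] [4.52103446e-02 6.60776611e+02]
1.85 [664.1  43.  207. ]
1.571 [611.7  45.  215.5]
1.05 [516.1  48.6 192.2]
```

View pics/w5.png

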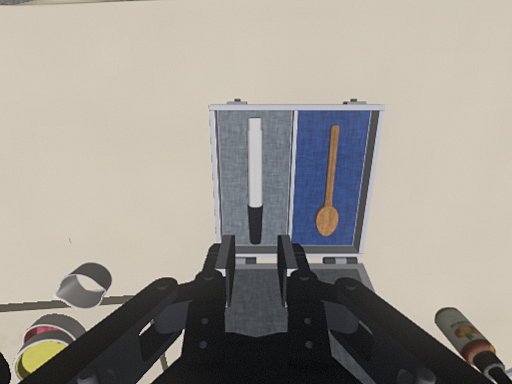

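```bash
python3 - <<'E'
from h import *
plan(([530,15,190],82,0),([535,18,230],76,0),([540,22,265],69,0),([550,25,295],62,0),([558,28,310],55,0),([566,30,320],48,0))
print(2)
plan(([575,32,320],41,0),([590,34,320],34,0),([605,36,320],27,0),([620,38,320],20,0),([635,40,320],13,-1),([645,41,320],6,-2),([655,42,320],0,-4),([667,43,315],-2.2,-5))
print(3);u=R_of(-2.2,-5)[:,2];b=np.array([664.1,43,207])
plan(*[(b-u*s,-2.2,-5) for s in (75,50,30,15,5,0)])
E
```

```text
-0.0116, 0.0105, -0.08, -0, -0, 0.0322
-0.0213, 0.0168, -0.16, -0, -0, 0.0655
-0.031, 0.0252, -0.2301, -0, -0, 0.1044
-0.0507, 0.032, -0.2901, -0, -0, 0.1433
-0.0665, 0.0386, -0.3201, -0, -0, 0.1822
-0.0823, 0.0432, -0.3401, -0, -0, 0.2211
2
-0.0107, 0.015, 0, -0, -0, 0.0389
-0.0303, 0.0381, 0, -0, -0, 0.0778
-0.0499, 0.0611, 0, -0, -0, 0.1167
-0.0696, 0.0842, 0, -0, -0, 0.1555
-0.0892, 0.1072, 0, 0.0053, 0.0017, 0.1944
-0.1027, 0.1221, 0, 0.0106, 0.004, 0.2333
-0.1162, 0.137, 0, 0.0209, 0.0093, 0.2665
-0.1327, 0.1545, 0.01, 0.0259, 0.0121, 0.2787
3
-0.0002, 0.0131, 0.0657, 0, 0, -0
-0.0002, 0.0131, 0.1157, 0, 0, -0
-0.0002, 0.013, 0.1557, 0, 0, -0
-0.0002, 0.013, 0.1857, 0, 0, -0
-0.0002, 0.013, 0.2057, 0, 0, -0
-0.0002, 0.013, 0.2157, 0, 0, -0
```

Emit:
send_rows(
  deltas=[-0.0116,0.0105,-0.08,0,0,0.0322,-0.0213,0.0168,-0.16,0,0,0.0655,-0.031,0.0252,-0.2301,0,0,0.1044,-0.0507,0.032,-0.2901,0,0,0.1433,-0.0665,0.0386,-0.3201,0,0,0.1822,-0.0823,0.0432,-0.3401,0,0,0.2211,-0.0823,0.0432,-0.3401,0,0,0.2211],
  claw=0,
)

```text
time_s: 10.43
tool_pos: [567.4, 30.7, 320.0]
tool_rot: [1.132, 2.929, 0.004]
wrist_force: [0.2, -0.4, -0.4]
grip_width: 0.497
finger_force: 0.0
```

Emit:
send_rows(
  deltas=[-0.0107,0.015,0,0,0,0.0389,-0.0303,0.0381,0,0,0,0.0778,-0.0499,0.0611,0,0,0,0.1167,-0.0696,0.0842,0,0,0,0.1555,-0.0892,0.1072,0,0.0053,0.0017,0.1944,-0.1027,0.1221,0,0.0106,0.004,0.2333,-0.1162,0.137,0,0.0209,0.0093,0.2665,-0.1327,0.1545,0.01,0.0259,0.0121,0.2787],
)

```text
time_s: 11.1
tool_pos: [666.7, 43.0, 312.3]
tool_rot: [-2.216, -2.13, 0.096]
wrist_force: [-0.4, -0.0, -0.6]
grip_width: 0.499
finger_force: 0.0
```

Emit:
send_rows(
  deltas=[0,0,0,0,0,0,0,0,0,0,0,0,0,0,0,0,0,0],
)

```text
time_s: 11.35
tool_pos: [666.0, 42.4, 312.9]
tool_rot: [-2.213, -2.135, 0.094]
wrist_force: [-0.6, -0.6, 0.7]
grip_width: 0.5
finger_force: 0.0
```

```bash
python3 - <<'E'
from h import *
s=observe();print(s['tool_pos'],Ro.from_rotvec(s['tool_rot']).as_matrix().round(3).tolist(),cmd(),s['joints'])
save('wrist','w6')
z=np.load('w6.npz');W=world(z);p=z['p'].astype(int)
m=(p[...,0]>110)&(p[...,1]<70)&(W[...,2]>180)&(W[...,2]<235)
P=W[m];print(len(P),P.mean(0),np.percentile(P,[2,98],axis=0))
E
```

```text
[665.97587474  42.42509602 312.93306279] [[0.036, 0.995, -0.089], [0.999, -0.036, 0.004], [0.001, -0.089, -0.996]] (array([664.08002437,  43.003792  , 206.99858422]), array([[ 3.83908794e-02,  9.95472586e-01, -8.69509681e-02],
       [ 9.99262795e-01, -3.82526750e-02,  3.25572177e-03],
       [-8.51253532e-05, -8.70118574e-02, -9.96207272e-01]])) [-0.44199741  0.53024712  0.50831689  1.34059933 -0.25422317  1.42407678
  0.03084943]
1748 [703.77955382 -37.0761365  201.23913785] [[ 659.14597454 -204.72322562  181.28828794]
 [ 789.59737996   86.59885933  213.20585803]]
```

```bash
python3 - <<'E'
from h import *
z=np.load('w6.npz');W=world(z);p=z['p'].astype(int)
m=(p[...,0]>110)&(p[...,1]<70)&(W[...,2]>195)&(W[...,2]<225)&(abs(W[...,1]-43)<50)&(abs(W[...,0]-664)<20)
P=W[m];print(len(P),P.mean(0),np.percentile(P,[2,98],axis=0),np.polyfit(P[:,1],P[:,0],1))
E
```

```text
1117 [664.87236209  45.88278005 211.52705208] [[ 6.58855404e+02 -2.11809994e-01  2.08495027e+02]
 [ 6.70844752e+02  8.74902466e+01  2.13339502e+02]] [4.4063409e-02 6.6285061e+02]
```

Emit:
send_rows(
  deltas=[-0.0002,0.0131,0.0657,0,0,0,-0.0002,0.0131,0.1157,0,0,0,-0.0002,0.013,0.1557,0,0,0,-0.0002,0.013,0.1857,0,0,0,-0.0002,0.013,0.2057,0,0,0,-0.0002,0.013,0.2157,0,0,0,-0.0002,0.013,0.2157,0,0,0,-0.0002,0.013,0.2157,0,0,0],
)

```text
time_s: 12.07
tool_pos: [664.3, 43.0, 207.3]
tool_rot: [-2.217, -2.134, 0.089]
wrist_force: [0.1, 1.2, 0.1]
grip_width: 0.502
finger_force: 0.0
```

Emit:
send_rows(
  deltas=[0,0,0,0,0,0,0,0,0,0,0,0,0,0,0,0,0,0,0,0,0,0,0,0,0,0,0,0,0,0,0,0,0,0,0,0,0,0,0,0,0,0],
  claw=-1,
  newtons=50,
)

```text
time_s: 12.65
tool_pos: [664.9, 43.0, 207.3]
tool_rot: [-2.218, -2.135, 0.088]
wrist_force: [1.6, -0.0, 5.4]
grip_width: 0.116
finger_force: 48.8
```

```bash
python3 - <<'E'
from h import *
a=np.radians(-2.17);ex=np.array([np.cos(a),np.sin(a),0]);h=np.array([524.7,48.3,24.5])+83*ex
def bar(t): return h+ex*(-191*np.cos(t)+4*np.sin(t))+np.array([0,0,191*np.sin(t)+4*np.cos(t)])
s=observe();print(s['tool_pos'],s['grip_width'],s['joints'],s['wrist_force'])
T=np.linspace(1.85,1.05,41)[1:]
for k in range(0,40,8):
    print('call',k//8); plan(*[(bar(t),-2.2,-5+25*(1.85-t)/.8) for t in T[k:k+8]])
E
```

```text
[664.86187024  42.96551339 207.34340563] 0.1158796098959267 [-0.43549587  0.59762971  0.4811136   1.48310558 -0.28807534  1.2167094
  0.05891524] [ 1.61054998 -0.03565332  5.38001303]
call 0
0, -0.0075, -0.0015, -0.0034, 0, -0
0, -0.015, -0.0029, -0.0069, 0, -0
0, -0.0225, -0.0042, -0.0104, 0, -0
0, -0.0301, -0.0053, -0.0138, 0, -0
0, -0.0377, -0.0062, -0.0173, 0, -0
0, -0.0453, -0.007, -0.0208, 0, -0
0, -0.0529, -0.0076, -0.0243, 0, -0
-0, -0.0605, -0.0081, -0.0277, 0, -0
call 1
-0, -0.0076, -0.001, -0.0035, 0, -0
-0, -0.0152, -0.0018, -0.007, 0, -0
-0, -0.0228, -0.0025, -0.0104, 0, -0
-0, -0.0304, -0.0031, -0.0139, 0, -0
-0, -0.0381, -0.0034, -0.0174, 0, -0
-0, -0.0457, -0.0037, -0.0209, 0, -0
-0, -0.0533, -0.0037, -0.0243, 0, 0
-0, -0.061, -0.0037, -0.0278, 0, 0
call 2
-0, -0.0076, -0.0004, -0.0035, 0, 0
-0, -0.0153, -0.0007, -0.007, 0, 0
-0, -0.0229, -0.0008, -0.0104, 0, 0
-0.0001, -0.0305, -0.0008, -0.0139, 0, 0
-0.0001, -0.0382, -0.0006, -0.0174, 0, 0
-0.0001, -0.0458, -0.0003, -0.0208, 0, 0
-0.0001, -0.0534, 0.0002, -0.0243, 0, 0
-0.0001, -0.061, 0.0008, -0.0278, 0, 0
call 3
0, -0.0077, 0.0001, -0.0035, 0, 0
0, -0.0153, 0.0004, -0.0069, 0, 0
0, -0.023, 0.0008, -0.0104, 0, 0
0, -0.0306, 0.0014, -0.0139, 0, 0
0, -0.0382, 0.0021, -0.0173, 0, 0
0, -0.0458, 0.003, -0.0208, 0, 0
0, -0.0533, 0.004, -0.0243, 0, 0
0, -0.0609, 0.0052, -0.0278, 0, 0
call 4
-0, -0.0076, 0.0007, -0.0034, 0, 0
-0, -0.0152, 0.0015, -0.0069, 0, 0
-0, -0.0228, 0.0025, -0.0104, 0, 0
-0, -0.0303, 0.0036, -0.0139, 0, 0
-0, -0.0379, 0.0049, -0.0173, 0, 0
-0, -0.0454, 0.0063, -0.0208, 0, 0
-0, -0.0529, 0.0079, -0.0243, 0, 0
-0, -0.0603, 0.0096, -0.0277, 0, 0
```

Emit:
send_rows(
  deltas=[0,-0.0075,-0.0015,-0.0034,0,0,0,-0.015,-0.0029,-0.0069,0,0,0,-0.0225,-0.0042,-0.0104,0,0,0,-0.0301,-0.0053,-0.0138,0,0,0,-0.0377,-0.0062,-0.0173,0,0,0,-0.0453,-0.007,-0.0208,0,0,0,-0.0529,-0.0076,-0.0243,0,0,0,-0.0605,-0.0081,-0.0277,0,0],
)

```text
time_s: 13.32
tool_pos: [634.8, 44.2, 214.0]
tool_rot: [2.263, 2.178, 0.005]
wrist_force: [1.2, -0.2, 6.2]
grip_width: 0.118
finger_force: 49.1
```

Emit:
send_rows(
  deltas=[0,-0.0076,-0.001,-0.0035,0,0,0,-0.0152,-0.0018,-0.007,0,0,0,-0.0228,-0.0025,-0.0104,0,0,0,-0.0304,-0.0031,-0.0139,0,0,0,-0.0381,-0.0034,-0.0174,0,0,0,-0.0457,-0.0037,-0.0209,0,0,0,-0.0533,-0.0037,-0.0243,0,0,0,-0.061,-0.0037,-0.0278,0,0],
)

```text
time_s: 13.98
tool_pos: [604.2, 45.4, 215.8]
tool_rot: [2.217, 2.133, 0.098]
wrist_force: [-0.0, -0.3, 6.0]
grip_width: 0.12
finger_force: 49.1
```

Forces are small, so the geometry holds.

Emit:
send_rows(
  deltas=[0,-0.0076,-0.0004,-0.0035,0,0,0,-0.0153,-0.0007,-0.007,0,0,0,-0.0229,-0.0008,-0.0104,0,0,-0.0001,-0.0305,-0.0008,-0.0139,0,0,-0.0001,-0.0382,-0.0006,-0.0174,0,0,-0.0001,-0.0458,-0.0003,-0.0208,0,0,-0.0001,-0.0534,0.0002,-0.0243,0,0,-0.0001,-0.061,0.0008,-0.0278,0,0],
)

```text
time_s: 14.65
tool_pos: [573.7, 46.5, 212.6]
tool_rot: [2.169, 2.087, 0.187]
wrist_force: [-1.6, 0.2, 7.2]
grip_width: 0.122
finger_force: 49.2
```

Emit:
send_rows(
  deltas=[0,-0.0077,0.0001,-0.0035,0,0,0,-0.0153,0.0004,-0.0069,0,0,0,-0.023,0.0008,-0.0104,0,0,0,-0.0306,0.0014,-0.0139,0,0,0,-0.0382,0.0021,-0.0173,0,0,0,-0.0458,0.003,-0.0208,0,0,0,-0.0533,0.004,-0.0243,0,0,0,-0.0609,0.0052,-0.0278,0,0],
)

```text
time_s: 15.32
tool_pos: [543.8, 47.7, 204.5]
tool_rot: [2.119, 2.039, 0.272]
wrist_force: [-3.8, 0.1, 8.6]
grip_width: 0.12
finger_force: 49.3
```

Emit:
send_rows(
  deltas=[0,-0.0076,0.0007,-0.0034,0,0,0,-0.0152,0.0015,-0.0069,0,0,0,-0.0228,0.0025,-0.0104,0,0,0,-0.0303,0.0036,-0.0139,0,0,0,-0.0379,0.0049,-0.0173,0,0,0,-0.0454,0.0063,-0.0208,0,0,0,-0.0529,0.0079,-0.0243,0,0,0,-0.0603,0.0096,-0.0277,0,0],
)

```text
time_s: 15.98
tool_pos: [515.4, 48.8, 191.5]
tool_rot: [2.069, 1.99, 0.353]
wrist_force: [-4.3, -0.4, 7.0]
grip_width: 0.121
finger_force: 49.3
```

Emit:
send_rows(
  deltas=[0,0,0,0,0,0,0,0,0,0,0,0,0,0,0,0,0,0,0,0,0,0,0,0,0,0,0,0,0,0],
)

```text
time_s: 16.4
tool_pos: [515.5, 48.8, 191.5]
tool_rot: [2.069, 1.991, 0.352]
wrist_force: [-5.7, 0.3, 9.2]
grip_width: 0.119
finger_force: 49.4
```

```bash
python3 - <<'E'
from h import *
s=observe();print(s['tool_pos'],cmd()[0],s['grip_width'],s['joints'],s['wrist_force'])
save('scene','s7')
z=np.load('s7.npz');W=world(z);p=z['p'].astype(int)
a=np.radians(-2.17);ex=np.array([np.cos(a),np.sin(a),0]);ey=np.array([-ex[1],ex[0],0]);hg=np.array([524.7,48.3,24.5])+83*ex
D=W-hg;X=D@ex;Y=D@ey;Z=D[...,2];r=np.hypot(X,Z)
m=(z['d']>0)&(abs(Y)<82)&(r>60)&(r<158)&(Z>30)
th=np.degrees(np.arctan2(Z,-X))[m];print(m.sum(),np.histogram(th,range(40,100,4)))
k=(th>50)&(th<72);f=np.polyfit(Z[m][k],X[m][k],1);print('lid angle',90+np.degrees(np.arctan(f[0])) ,f)
cv2.imwrite('pics/s7c.png',cv2.resize(z['p'][90:260,120:350,::-1],(690,510)))
E
```

```text
[515.45349045  48.77219717 191.5437316 ] [516.14077266  48.63619995 192.17041755] 0.11856482238466007 [-0.76322051  0.13553523  0.56879588  2.21583579  0.02156754  0.47281161
 -0.26716985] [-5.72995277  0.28441618  9.16736673]
364 (array([  0,   0,   0,   0, 295,  69,   0,   0,   0,   0,   0,   0,   0,
         0]), array([40, 44, 48, 52, 56, 60, 64, 68, 72, 76, 80, 84, 88, 92, 96]))
lid angle 60.302186533369934 [-0.57033935 -1.55842572]
```

View pics/s7c.png

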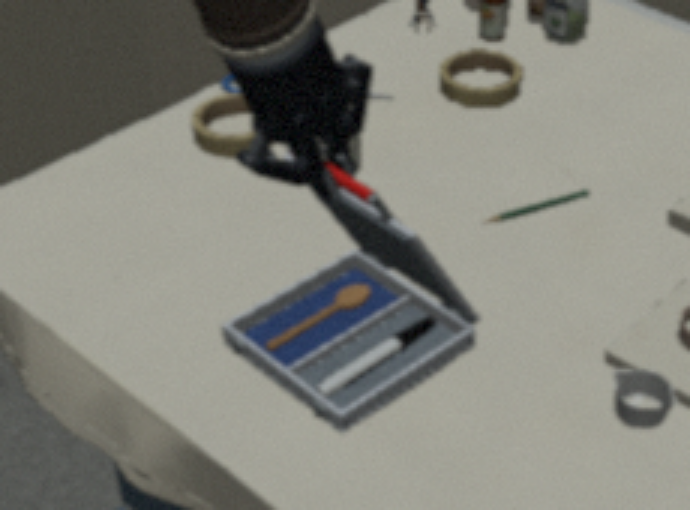

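The picture shows the spoon (315,315) in the blue side with its bowl toward the hinge, and the marker (375,355) in the grey side. The bar (348,180) is in the gripper and the lid measures about 60°. I'm handing in.

```bash
python3 -c "
from workcell import *
print(hand_in())"
```

```text
the job is handed in; nothing more can be done
None
```

The spoon lies in the blue compartment with its bowl toward the hinge, the marker lies lengthwise in the grey one, and the gripper is holding the lid by its red bar at about 60° (60.3° measured); handed in at about 16.5 s.

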